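# Clear the sample cooler's lid and hold it open at the mark

## Task

A small amber bottle has been left standing on the lid of the sample cooler: move it to the tilted bottle rest, seated flat in the rest's cup and let go. Then lift the cooler's self-closing lid until the pointers on its sides stand at the long mark of the side arcs (35 degrees open), never letting it go as far as the lid switches at 50 degrees, which would stop the cooling, and finish while still holding the lid steady at that mark so that a colleague can check the vials. Leave the other things on the bench where they are.

Things in the scene. Friction and masses are not known exactly. Their poses are not given: they have to be found in the camera images.
- cooler: Fixed sample cooler: white case 250 mm deep (its x), 240 mm wide (its y), 134 mm high, vials inside under a dark-framed lid with a clear window; the closed lid's flat top is 158 mm above the bench. Origin: centre of its underside. Its front (panel, lid handle) faces its -x (to the robot); hinge along its back. Guide arcs stand 120 to 134 mm to each side of its middle, up to 240 mm high.
- cooler_hinge (a point): Middle of the lid's hinge axis, fixed on the cooler: 112 mm behind (+x of) the cooler's origin and 140 mm above the bench. The hinge axis is the cooler's y axis.
- arc_mark (a point): The long thick mark, right across the metal guide arc (105 mm radius about the hinge) on the cooler's left (+y) side; the right arc is the same. Fixed. Short ticks lie every 10 degrees from 0 to 40, the mark at 35, a small black lid switch box at the top end. The lid's pointer, a white line on its side edge, stands at tick 0 when closed and at this mark when 35 degrees open.
- lid (a joint): Opening angle of the lid in rad: 0 closed, growing as the front edge rises. The long mark is at 0.611 (35 degrees); the lid switch trips at 0.87 (50 degrees); end stop 1.05. A spring hinge and the lid's weight (0.5 kg) always pull it shut: lifting at the handle takes about 6 N at the start and 8 N at the mark; let go, it falls closed.
- lid_handle (a point): Middle of the lid's handle: a round steel bar 12 mm thick, 110 mm long, parallel to the hinge, on two end posts, its centre line 37 mm above the lid's top. With the lid closed it is 93 mm in front of (-x of) the cooler's origin and 195 mm above the bench, so 205 mm in front of the hinge axis and 55 mm above it. Moves and turns with the lid; axes parallel to the cooler's when closed.
- bottle: Loose closed amber glass bottle, about 0.2 kg, 106 mm tall: body 56 mm in diameter up to 62 mm, sloping shoulder to 76 mm, neck 34 mm, blue screw cap 45 mm in diameter from 80 to 106 mm. Origin at the centre of its base, z along its axis to the cap. It starts upright on the lid, behind the handle.
- cup: White plastic cup on the fixed tilted bottle rest: 65 mm inside, wall 3.5 mm, 13 mm deep, open at the top. Origin: centre of its inner floor, 78 mm above the bench; z is the cup's axis, leaning 0.26 rad (15 degrees) from vertical, roughly to the robot. A seated bottle has its base on this floor and its axis along this z. The rest is a steel sheet stand 120 by 90 mm, 100 mm high.
- stock_bottle: Bystander: loose clear 250 ml bottle with a blue cap, 70 mm in diameter, 140 mm tall, standing to the left of the work. Origin at the centre of its base. Leave it alone.
- tip_box: Bystander: loose grey pipette tip box, 85 by 122 mm and 52 mm high, in front of the robot. Origin at the centre of its underside. Leave it alone.
- spanner: Bystander: loose steel spanner, 150 mm long, lying flat on the bench to the right of the work. Origin near its middle. Leave it alone.
Things that resemble listed ones, but are neither listed nor needed, are in the scene too. What is shaped like the bottle but purple is not meant.

How it is judged:
By the outcome, as a careful person would: the job done as asked, in the order asked, and still so for the second after the job is handed in, while the arm keeps its last pose, push and grip.
It also fails if it takes over 54 s, if anything falls off the work surface, if the arm or the gripper's body presses on something with over 40 N, if the wrist force passes 120 N, or if a joint passes its speed limit or range.

## Robot

A 7-joint arm with a two-finger parallel gripper is mounted at the origin on the work surface. World frame = base frame: x ahead of the robot, y to its left, z up, the work surface at z = 0. Lengths are in m, angles in rad, forces in N, time in s.
With the tool pointing down it reaches from about 0.425 to 0.875 m from the base axis. Payload 4.7 kg.
Tool frame: the origin (TCP) lies midway between the tips of the shut fingers; the grasp point (between the pads) lies 19 mm behind it; z points along the fingers, y is the line along which they close (so a half turn about z gives the same grasp; the last joint's range is limited). The gripper opens to 87 mm and grips with 3 to 60 N. Pads are 19 mm wide; open, the fingers measure 117 mm over their backs; the gripper's body (75 mm by 190 mm) begins 51 mm behind the grasp point.
Start: joints at [1.32, 0.321, -0.07, 1.45, 0.023, 1.371, -0.057], TCP at [0.17, -0.627, 0.186] pointing down, gripper open.
Joint ranges: [-2.86, 2.86], [-0.3, 2.09], [-1.38, 1.24], [0.06, 2.45], [-1.56, 4.7], [0.09, 2.05], [-2.69, 2.69]. Speed limits (rad/s): [2.57, 2.57, 3.14, 3.14, 3.14, 3.14, 3.14].

## Interface

Orientations are given as a rotation vector (axis times angle).
In Python, from bench import ctrl gives the robot as it stands. The module is installed in compiled form; this text tells all that it offers.
- The arm moves only by the shell command python3 -m handwheel 'ROWS' [FORCE]. ROWS is JSON, a list of rows, each a list of 7 numbers: the finger opening in m, from 0 to 0.087, then the shift along the tool's x, y, z in m, then the turn, a rotation vector about the tool's x, y, z in degrees. A call has 1 to 12 rows; each row shifts and turns the commanded pose from where the row before left it, along the tool's axes as they then stand; what a row does not reach is not made up. A row lasts 1/8 s, in which the tool goes at most 62.5 mm and 10.7 degrees, less where a joint would pass 70% of its speed; a pose out of reach is approached as far as the arm can. A call is refused whole if a number of a shift passes 0.0625 or a number of a turn 10.7, either way. A call with a gripper value outside its range is refused whole. The fingers move at their own pace and stop on an object; FORCE is the grip in N (left out, the last holds). Time passes only in rows, so rows that do not move let the fingers close. It gives the time, the measured TCP pose, the force, the opening and the grip force at its end, in the units of the state.
- ctrl.get_state(): the state, without advancing time (a new reading comes with each control period).
- ctrl.get_image(name): name is "side" or "top" or "wrist"; returns (picture, depth): 480x640x3 uint8, blue, green, red; 480x640 float32, m along the optical axis (not along the pixel's ray), 0 where there is no reading.
- ctrl.camera_info(name): a dict with "intrinsics" (3x3 intrinsics, pixels), "R" (3x3) and "t" (3): a world point X has camera coordinates R X + t. Camera axes: x right, y down, z forward; pixel columns grow to the right and rows downward; lengths in m; the calibration is good to about 2 mm. A picture is of the moment at which its call begins: read the wrist's pose just before it. camera_info takes no time and is no camera call; for the wrist camera it gives the pose at the moment of the call.
- ctrl.close_job(): hands the job in; it is judged then, once.
The state is a dict: "time": time; "joint_positions": joint angles; "qd": joint speeds; "joint_torque": joint torques, N m; "position": TCP position; "tool_rot": TCP orientation; "ft_force": force on the tool from outside, world axes, zero at the start; "torque": the same for the moment, N m; "grip_width": opening from 0.0 (shut) to 1.0 (fully open); "grip_force": force on a finger pad.
Only numpy, scipy, OpenCV 4.12 (cv2) and the standard library are available. Lean on these libraries where they do the work, as an engineer would, in place of code of your own. Each camera call takes 0.05 s, during which the arm holds its last target. There are 200 camera calls.

## Working session

There is one attempt and no reset: what is moved stays moved. The work goes in short steps, Python scripts to look and compute and a shell command to move; the robot and the scene stay as the last step left them, time stands still between calls to the robot, and variables do not carry over. Pictures are saved under pics/ and viewed, at most 10 in all, crops included, and the job is handed in when it is done.

```bash
mkdir -p pics
cat > h.py <<'E'
import numpy as np, cv2, os
from bench import ctrl
from scipy.spatial.transform import Rotation as R
def grab(n,save=None):
    ci=ctrl.camera_info(n); im,d=ctrl.get_image(n)
    if save: cv2.imwrite('pics/'+save,im); np.savez('pics/'+save+'.npz',im=im,d=d,K=ci['intrinsics'],R=ci['R'],t=ci['t'])
    return im,d,ci
def load(s):
    z=np.load('pics/'+s+'.npz'); return z['im'],z['d'],dict(intrinsics=z['K'],R=z['R'],t=z['t'])
def ray(ci,u,v):
    K,Rm,t=[np.array(ci[k]) for k in('intrinsics','R','t')]
    return -Rm.T@t, Rm.T@np.linalg.solve(K,[u,v,1.])
def plane(ci,u,v,z):
    o,d=ray(ci,u,v); return o+d*(z-o[2])/d[2]
def pt(ci,d,u,v,r=1):
    w=d[int(v)-r:int(v)+r+1,int(u)-r:int(u)+r+1]; w=w[w>0]
    o,q=ray(ci,u,v); return o+q*np.median(w) if len(w) else None
def cloud(ci,d):
    K,Rm,t=[np.array(ci[k]) for k in('intrinsics','R','t')]
    v,u=np.mgrid[:480,:640]; p=np.stack([u,v,np.ones_like(u)],-1)@np.linalg.inv(K).T*d[...,None]
    P=(p-t)@Rm; P[d<=0]=np.nan; return P
def cross(c1,p1,c2,p2):
    a,b=ray(c1,*p1); c,e=ray(c2,*p2)
    s=np.linalg.lstsq(np.stack([b,-e],1),c-a,rcond=None)[0]
    x,y=a+s[0]*b,c+s[1]*e; return (x+y)/2,np.linalg.norm(x-y)
E
python3 - <<'E'
from h import *
np.set_printoptions(precision=3,suppress=True)
a=[grab(n,n+'0.png') for n in('side','top')]
for im,d,ci in a: print(ci['R'],ci['t'],ci['intrinsics'][0][0])
s=ctrl.get_state(); print(s['time'],s['position'],s['tool_rot'],s['grip_width'])
E
```

```text
[[-0.817 -0.576 -0.02 ]
 [-0.391  0.579 -0.715]
 [ 0.424 -0.576 -0.699]] [0.481 0.351 0.981] 438.18791419573455
[[-0.005 -0.999 -0.033]
 [-0.99   0.01  -0.14 ]
 [ 0.14   0.032 -0.99 ]] [0.017 0.626 1.205] 497.44944546749207
0.1 [ 0.17  -0.627  0.185] [-3.112 -0.415  0.001] 0.9944734871456595
```

View pics/side0.png

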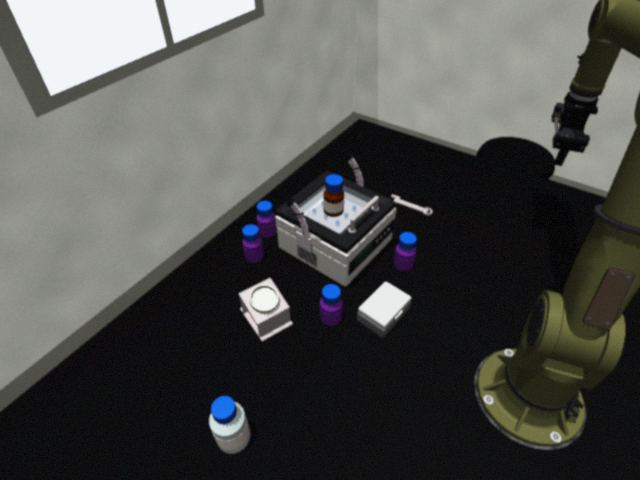

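View pics/top0.png

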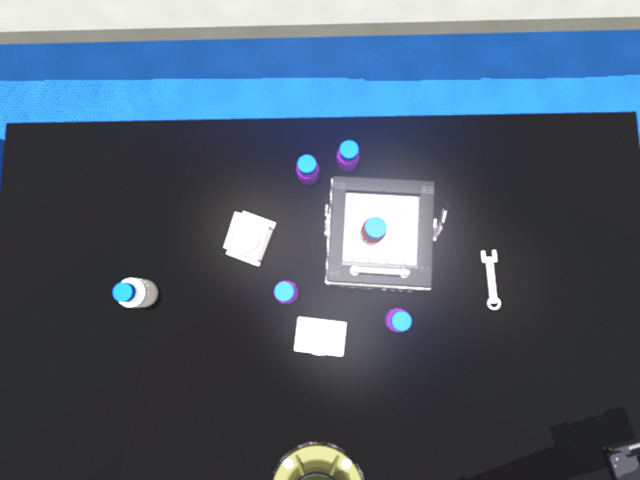

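Side view: the amber bottle stands on the lid at (334,195) with its cap at (334,183), handle bar (352,230)–(377,205), and cup at (265,298). Top view: amber bottle (374,228), handle (354,270)–(405,272), cup about (250,240).
Candidates that could be mistaken for it: the purple bottles at top (307,168), (348,155), (286,292), (399,320) and the clear stock bottle at (137,293). I choose the amber one on the lid and check it in a crop.

Run:
```python
from h import *
np.set_printoptions(precision=4,suppress=True)
S=load('side0.png');T=load('top0.png')
def blue(im):
    h=cv2.cvtColor(im,cv2.COLOR_BGR2HSV); m=cv2.inRange(h,(95,150,80),(125,255,255))
    n,_,st,c=cv2.connectedComponentsWithStats(m); return [(st[i][:5].tolist(),c[i].round(1)) for i in range(1,n) if 60<st[i][4]<2000]
for nm,(im,d,ci) in(('side',S),('top',T)):
    for st,c in blue(im): print(nm,st,c,pt(ci,d,*c.round()))
for (im,d,ci),n in((S,'side'),(T,'top')):
    P=cloud(ci,d)
    # handle: z>0.18, in cooler area
    z=P[...,2]
    pts=[(354,270),(380,272),(405,273)] if n=='top' else [(352,230),(364,218),(377,205)]
    for p in pts: print(n,'handle',p,pt(ci,d,*p,0))
    # cup: floor points
    u0,v0=(250,240) if n=='top' else (265,298)
    for dv in range(-20,21,5): print([ (np.round(P[v0+dv,u0+du]*1000) if np.isfinite(P[v0+dv,u0+du,0]) else None) for du in (-10,0,10)])
a=cv2.resize(S[0][160:280,230:430],None,fx=4,fy=4,interpolation=2)[:480]
b=S[0][270:345,225:305]; b=cv2.resize(b,None,fx=4,fy=4)
c=cv2.resize(T[0][200:280,215:285],None,fx=4,fy=4)
a=cv2.resize(a,(500,300)); o=np.zeros((600,800,3),np.uint8); o[:300,:500]=a;o[300:600,:320]=b;o[280:600,330:610]=c
cv2.imwrite('pics/c1.png',o)
```

```text
side [325, 174, 19, 14, 205] [333.5 180. ] [ 0.6045 -0.1258  0.2654]
side [256, 200, 17, 14, 165] [263.8 205.9] [ 0.8211 -0.0817  0.1072]
side [242, 224, 17, 14, 185] [250. 230.] [0.7863 0.0212 0.1082]
side [399, 231, 18, 18, 206] [407.4 238. ] [ 0.4106 -0.1962  0.1064]
side [321, 283, 20, 18, 270] [330.8 291.5] [0.4777 0.0771 0.1078]
side [210, 395, 26, 28, 508] [222.6 407.6] [0.4786 0.446  0.14  ]
top [339, 139, 20, 21, 203] [348.7 148.1] [ 0.8274 -0.086   0.1062]
top [296, 154, 21, 20, 123] [306.1 163.1] [0.792  0.0192 0.1038]
top [111, 282, 24, 20, 146] [122.6 291.6] [0.4809 0.4419 0.139 ]
side handle (352, 230) [ 0.5212 -0.0864  0.1638]
side handle (364, 218) [ 0.5206 -0.1468  0.1611]
side handle (377, 205) [ 0.5113 -0.1987  0.1745]
[array([728.,  85.,   2.]), array([705.,  69.,   2.]), array([682.,  53.,   1.])]
[array([718.,  98.,  -1.]), array([643., 132.,  84.]), array([671.,  67.,   1.])]
[array([644., 167., 100.]), array([631., 146.,  87.]), array([616., 126.,  77.])]
[array([643., 171.,  84.]), array([624., 155.,  81.]), array([604., 140.,  80.])]
[array([635., 181.,  81.
[... 567 characters left out ...]
6., 158.,  84.]), array([669., 144.,   7.])]
[array([644., 183.,  80.]), array([643., 157.,  87.]), array([644., 133.,  82.])]
[array([632., 183.,  79.]), array([631., 158.,  82.]), array([632., 134.,  75.])]
[array([620., 183.,  78.]), array([619., 158.,  80.]), array([619., 133.,  81.])]
[array([608., 184.,  72.]), array([607., 158.,  78.]), array([608., 135.,  70.])]
[array([596., 184.,  68.]), array([596., 159.,  70.]), array([596., 135.,  69.])]
[array([583., 182.,  80.]), array([584., 159.,  69.]), array([584., 135.,  65.])]
[array([578., 196.,   1.]), array([572., 160.,  63.]), array([577., 143.,   7.])]
[array([565., 196.,  -2.]), array([565., 169.,   3.]), array([563., 141.,  19.])]
```

View pics/c1.png

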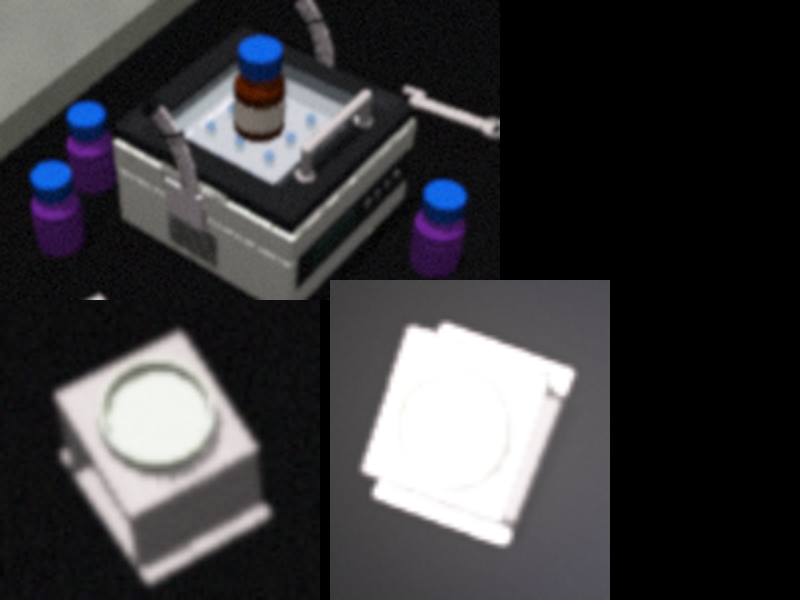

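The crop confirms the amber bottle with a blue cap and white label on the lid; the others are purple. Cup ellipse centre is about side (264.5,298.7), top (246.3,237.5).

Run:
```python
from h import *
np.set_printoptions(precision=4,suppress=True)
S=load('side0.png');T=load('top0.png')
h=cv2.cvtColor(T[0],cv2.COLOR_BGR2HSV); m=cv2.inRange(h[210:260,345:405],(90,120,120),(125,255,255))
n,_,st,c=cv2.connectedComponentsWithStats(m); i=1+np.argmax(st[1:,4]); tc=c[i]+[345,210]; print('topcap',st[i],tc)
h=cv2.cvtColor(S[0],cv2.COLOR_BGR2HSV); m=cv2.inRange(h[165:205,310:360],(95,120,40),(125,255,255))
n,_,st,c=cv2.connectedComponentsWithStats(m); i=1+np.argmax(st[1:,4]); sc=c[i]+[310,165]; print('sidecap',st[i],sc)
print('cap',cross(S[2],sc,T[2],tc), plane(T[2],*tc,.258),plane(S[2],*sc,.251))
print('cup',cross(S[2],(264.5,298.7),T[2],(246.3,237.5)),plane(S[2],264.5,298.7,.0906),plane(T[2],246.3,237.5,.0906))
for nm,(im,d,ci) in(('S',S),('T',T)):
    P=cloud(ci,d); q=P[np.isfinite(P[...,0])]
    q=q[(np.hypot(q[:,0]-.612,q[:,1]-.16)<.024)&(q[:,2]>.05)]
    c=q.mean(0)
    for k in range(3):
        A=np.c_[q[:,:2]-c[:2],np.ones(len(q))]; s=np.linalg.lstsq(A,q[:,2],rcond=None)[0]; r=abs(A@s-q[:,2]); q=q[r<2.5*np.median(r)+1e-4]
    nn=np.array([-s[0],-s[1],1]);nn/=np.linalg.norm(nn); print(nm,len(q),'normal',nn,'tilt',np.degrees(np.arccos(nn[2])),'dir',np.degrees(np.arctan2(nn[1],nn[0])),'z at .612,.16',s[2]+s[:2]@([.612-c[0],.16-c[1]]))
# stand top outline in side view
m=cv2.inRange(S[0][270:345,225:305],(140,140,140),(255,255,255));
```

```text
topcap [21 22  4  4  4] [367.5 233.5]
sidecap [ 14   8  20  20 308] [333.8312 182.0682]
cap (array([ 0.5944, -0.1119,  0.2715]), np.float64(0.00271852751984809)) [ 0.5951 -0.1137  0.258 ] [ 0.6103 -0.1342  0.251 ]
cup (array([0.6142, 0.1678, 0.0787]), np.float64(0.002010207850611901)) [0.6083 0.1747 0.0906] [0.6117 0.1653 0.0906]
S 236 normal [-0.233   0.1214  0.9649] tilt 15.231343249739755 dir 152.46752269177446 z at .612,.16 0.07922858682580719
T 238 normal [-0.2417  0.0916  0.966 ] tilt 14.977252845960537 dir 159.24368835097778 z at .612,.16 0.07667566595426385
```

```bash
python3 -m handwheel '[[0.087,0,0,-0.06,0,0,0],[0.087,0,0,-0.06,0,0,0],[0.087,0.06,0,-0.02,0,0,10],[0.087,0.06,0,0,0,0,10]]' 30
```

```text
time: 0.6
position: [0.2878, -0.6072, 0.3291]
tool_rot: [3.134, -0.145, 0.004]
ft_force: [0.2, -0.7, -0.8]
grip_width: 1.0
grip_force: 0.0
```

```bash
python3 -m handwheel '[[0.087,0.027,-0.05,0,0,0,0],[0.087,0.027,-0.05,0,0,0,0],[0.087,0.027,-0.05,0,0,0,0],[0.087,0.027,-0.05,0,0,0,0],[0.087,0.027,-0.05,0,0,0,0],[0.087,0.027,-0.05,0,0,0,0],[0.087,0.027,-0.05,0,0,0,0],[0.087,0.027,-0.05,0,0,0,0]]'
python3 -m handwheel '[[0.087,0,0,-0.01,0,0,-10.5],[0.087,0,0,-0.01,0,0,-10.5],[0.087,0,0,0,0,0,-10.5],[0.087,0,0,0,0,0,-10.5],[0.087,0,0,0,0,0,-10.5],[0.087,0,0,0,0,0,-10.5],[0.087,0,0,0,0,0,-10.5],[0.087,0,0,0,0,0,-10.5],[0.087,0,0,0,0,0,0]]'
python3 - <<'E'
from h import *
im,d,ci=grab('wrist','w1.png'); print(ci['R'],-np.array(ci['R']).T@ci['t']); print(ctrl.get_state()['joint_positions'])
E
```

```text
time: 1.6
position: [0.5365, -0.2244, 0.3254]
tool_rot: [3.139, -0.133, -0.001]
ft_force: [0.7, -0.7, 0.3]
grip_width: 1.006
grip_force: 0.0
time: 2.72
position: [0.5358, -0.226, 0.3453]
tool_rot: [-2.423, -1.999, 0.001]
ft_force: [0.1, -0.1, -0.1]
grip_width: 0.996
grip_force: 0.0
[[ 0.98202536 -0.18874439 -0.0013254 ]
 [-0.18191038 -0.94829483  0.26008755]
 [-0.05034693 -0.25517146 -0.96558413]] [ 0.54843173 -0.15636224  0.54386064]
[ 0.76125224  0.17841117 -0.48265612  1.33094362  0.08265426  1.65264705
  0.09923947]
```

View pics/w1.png

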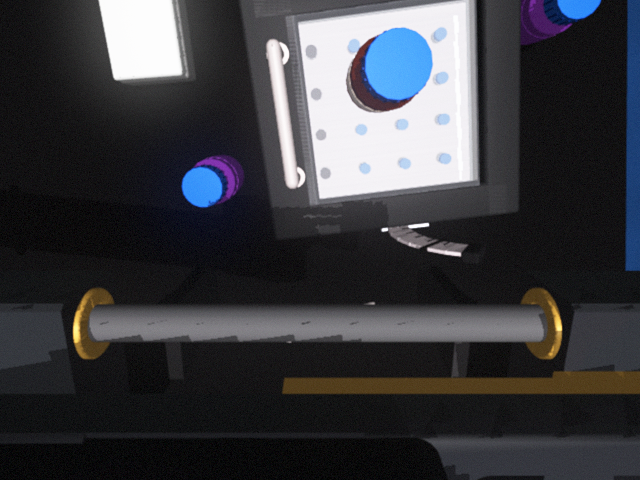

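Wrist view: blue cap top at about (398,64), amber body below it at (375,90), handle bar from (273,45) to (293,183), right arc at (430,240).

Run:
```python
from h import *
np.set_printoptions(precision=4,suppress=True)
W=load('w1.png');S=load('side0.png');T=load('top0.png')
h=cv2.cvtColor(W[0],cv2.COLOR_BGR2HSV)
m=cv2.inRange(h,(95,150,150),(120,255,255)); n,_,st,c=cv2.connectedComponentsWithStats(m)
cs=[i for i in range(1,n) if st[i][4]>2000 and st[i][0]>330 and st[i][0]<400]
for i in cs:
    print(st[i],c[i]); P=cloud(W[2],W[1]); q=P[_==i]; print('depth med',np.nanmedian(q,0)); print(plane(W[2],*c[i],.264), 'ext', np.sqrt(4*st[i][4]/np.pi)*(.544-.264)/W[2]['intrinsics'][0][0])
    print('2view',cross(W[2],c[i],S[2],(333.8,180.5)))
# handle
e=[(273,45),(293,183)]
for p in e: print('h',plane(W[2],*p,.199),pt(W[2],W[1],*p,1))
pts=[]
for v in range(60,171,5):
    r=W[0][v,255:310].astype(int).sum(1); u=255+np.average(np.arange(55),weights=np.clip(r-350,0,None)*(np.arange(55)<45)); p=pt(W[2],W[1],u,v,1); pts.append(p)
pts=np.array(pts); print(np.median(pts[:,2])); print(np.polyfit(pts[:,1],pts[:,0],1)); print(pts[::5])
```

```text
[ 362   28   70   74 3835] [397.6316  63.697 ]
depth med [ 0.6068 -0.1297  0.2636]
[ 0.6067 -0.1298  0.264 ] ext 0.048986517137319455
2view (array([ 0.6074, -0.1295,  0.2602]), np.float64(8.282831735706566e-06))
h [ 0.5248 -0.0912  0.199 ] [ 0.5249 -0.0916  0.2008]
h [ 0.5179 -0.202   0.199 ] [ 0.518  -0.2019  0.2001]
0.20050364782861646
[0.0726 0.5317]
[[ 0.5264 -0.103   0.2002]
 [ 0.5225 -0.1215  0.2006]
 [ 0.5213 -0.141   0.2009]
 [ 0.5198 -0.1612  0.2   ]
 [ 0.5184 -0.1819  0.2007]]
```

```bash
python3 -m handwheel '[[0.087,0.054,0.0255,0,0,0,0],[0.087,0.0546,0.0257,0,0,0,0],[0.087,0,0,0.03,0,0,0],[0.087,0,0,0.04,0,0,0],[0.087,0,0,0.03,0,0,0],[0.087,0,0,0.012,0,0,0],[0.087,0,0,0,0,0,0]]'
```

```text
time: 3.65
position: [0.6065, -0.129, 0.2336]
tool_rot: [-2.422, -2.0, 0.001]
ft_force: [-0.2, -0.2, 0.4]
grip_width: 0.999
grip_force: 0.0
```

```bash
python3 -m handwheel '[[0.04,0,0,0,0,0,0],[0.04,0,0,0,0,0,0],[0.04,0,0,0,0,0,0],[0.04,0,0,0,0,0,0],[0.04,0,0,0,0,0,0],[0.04,0,0,0,0,0,0]]' 30; python3 -m handwheel '[[0.04,0,0,-0.01,0,0,0],[0.04,0,0,-0.03,0,0,0],[0.04,0,0,-0.05,0,0,0],[0.04,0,0,-0.05,0,0,0],[0.04,0,0,-0.02,0,0,0],[0.04,0,0,0,0,0,0]]'
python3 - <<'E'
from h import *
im,d,ci=grab('side','s2.png'); cv2.imwrite('pics/s2c.png',cv2.resize(im[110:290,230:470],None,fx=2.5,fy=2.5))
E
```

```text
time: 4.4
position: [0.6066, -0.129, 0.2338]
tool_rot: [2.421, 2.002, -0.0]
ft_force: [-1.6, 0.5, 0.1]
grip_width: 0.477
grip_force: 0.0
time: 5.15
position: [0.6075, -0.1287, 0.3962]
tool_rot: [2.418, 2.0, 0.004]
ft_force: [-0.2, -0.3, 0.6]
grip_width: 0.456
grip_force: 0.0
```

View pics/s2c.png

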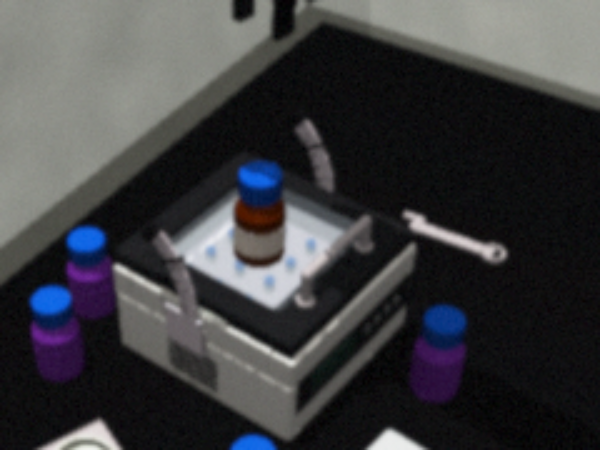

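The gripper stands empty above the bottle (crop (260,215)), which did not move. The 40 mm opening did not grip the cap, so I go down again and close fully.

```bash
python3 -m handwheel '[[0.087,0,0,0.0,0,0,0],[0.087,0,0,0,0,0,0],[0.087,0,0,0.0,0,0,0],[0.087,0,0,0,0,0,0],[0.087,0,0,0.04,0,0,0],[0.087,0,0,0.05,0,0,0],[0.087,0,0,0.04,0,0,0],[0.087,0,0,0.033,0,0,0],[0.087,0,0,0,0,0,0]]'; python3 -m handwheel '[[0.0,0,0,0,0,0,0],[0.0,0,0,0,0,0,0],[0.0,0,0,0,0,0,0],[0.0,0,0,0,0,0,0],[0.0,0,0,0,0,0,0],[0.0,0,0,0,0,0,0]]' 30; python3 -m handwheel '[[0.0,0,0,0,0,0,0],[0.0,0,0,0,0,0,0],[0,0,0,0,0,0,0],[0,0,0,0,0,0,0]]'
```

```text
time: 6.32
position: [0.6047, -0.129, 0.228]
tool_rot: [-2.418, -1.999, 0.006]
ft_force: [0.6, 0.0, 0.4]
grip_width: 1.002
grip_force: 0.0
time: 7.08
position: [0.6066, -0.129, 0.2308]
tool_rot: [2.421, 2.002, -0.0]
ft_force: [0.4, -0.4, 0.2]
grip_width: 0.401
grip_force: 0.0
time: 7.58
position: [0.6066, -0.129, 0.2308]
tool_rot: [-2.421, -2.002, 0.0]
ft_force: [0.7, -0.2, -0.5]
grip_width: 0.021
grip_force: 0.0
```

Run:
```python
from h import *
im,d,ci=grab('side','s3.png'); 
def proj(ci,X):
    p=np.array(ci['intrinsics'])@(np.array(ci['R'])@X+ci['t']); return p[:2]/p[2]
p=ctrl.get_state()['position'];print(p,proj(ci,p))
w,_,wi=grab('wrist','w3.png'); print(proj(wi,p))
t,_,ti=grab('top','t3.png'); print(proj(ti,p))
a=cv2.resize(im[110:290,230:430],None,fx=2,fy=2); b=cv2.resize(t[170:300,310:450],None,fx=2.5,fy=2.5);w=cv2.resize(w,(320,240))
o=np.zeros((600,800,3),np.uint8); o[:360,:400]=a;o[:325,410:760]=b;o[360:,:320]=w;cv2.imwrite('pics/c3.png',o)
```

```text
[ 0.60666763 -0.12897126  0.23080747] [333.78467179 189.73199555]
[318.95227529 261.88089588]
[373.54317598 229.84162639]
```

View pics/c3.png

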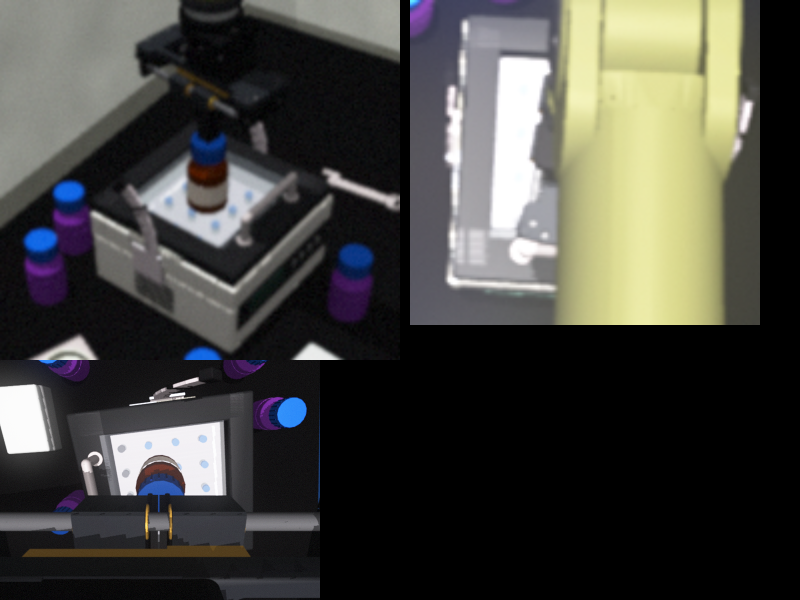

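The side crop shows the shut fingers meeting the cap top at about (208,135) (full picture (334,177)). The bottle is unmoved. I check by depth where the tips really are.

Run:
```python
from h import *
S=load('s3.png');P=cloud(S[2],S[1]); 
for v in range(150,200,3): print(v,[tuple((P[v,u]*1000).round().astype(int)) if np.isfinite(P[v,u,0]) else None for u in range(326,344,4)],S[0][v,334])
W=load('w3.png');P=cloud(W[2],W[1])
for v in range(225,300,8): print(v,[tuple((P[v,u]*1000).round().astype(int)) if np.isfinite(P[v,u,0]) else None for u in (290,306,318,332,346)],W[0][v,318])
```

```text
150 [(np.int64(617), np.int64(-107), np.int64(361)), (np.int64(603), np.int64(-103), np.int64(368)), (np.int64(590), np.int64(-101), np.int64(374)), (np.int64(576), np.int64(-96), np.int64(381)), (np.int64(565), np.int64(-96), np.int64(385))] [20 21 23]
153 [(np.int64(616), np.int64(-106), np.int64(353)), (np.int64(602), np.int64(-102), np.int64(361)), (np.int64(590), np.int64(-101), np.int64(365)), (np.int64(576), np.int64(-97), np.int64(373)), (np.int64(563), np.int64(-93), np.int64(380))] [23 45 58]
156 [(np.int64(604), np.int64(-89), np.int64(359)), (np.int64(593), np.int64(-89), np.int64(363)), (np.int64(586), np.int64(-96), np.int64(362)), (np.int64(580), np.int64(-103), np.int64(360)), (np.int64(565), np.int64(-97), np.int64(368))] [41 36 36]
159 [(np.int64(607), np.int64(-93), np.int64(347)), (np.int64(592), np.int64(-87), np.int64(356)), (np.int64(580), np.int64(-86), np.int64(361)), (np.int64(577), np.int64(-99), np.int64(355)), (np.int64(577), np.int64(-117), np.int64(345))] [39 54 61]
162 [(np.int64(881), np.int64(-501), np.int64(0)), (np.int64(593), np.int64(-88), np.int
[... 5056 characters left out ...]
.int64(-119), np.int64(280)), (np.int64(607), np.int64(-126), np.int64(264)), (np.int64(613), np.int64(-120), np.int64(283)), (np.int64(619), np.int64(-93), np.int64(349))] [147  72  36]
289 [(np.int64(607), np.int64(-91), np.int64(352)), (np.int64(603), np.int64(-119), np.int64(288)), (np.int64(606), np.int64(-130), np.int64(264)), (np.int64(613), np.int64(-120), np.int64(290)), (np.int64(619), np.int64(-93), np.int64(353))] [145  67  35]
297 [(np.int64(607), np.int64(-91), np.int64(356)), (np.int64(604), np.int64(-119), np.int64(296)), (np.int64(605), np.int64(-133), np.int64(265)), (np.int64(613), np.int64(-121), np.int64(294)), (np.int64(618), np.int64(-93), np.int64(357))] [141  67  32]
```

The shut tips really stand at about z 0.266, some 35 mm above the reported TCP. I raise, open, and measure the tips' offset precisely.

```bash
python3 -m handwheel '[[0,0,0,-0.03,0,0,0],[0,0,0,-0.03,0,0,0],[0,0,0,0,0,0,0],[0,0,0,0,0,0,0]]'
cat > tip.py <<'E'
from h import *
s=ctrl.get_state();p=np.array(s['position']);Rt=R.from_rotvec(s['tool_rot']).as_matrix()
for n in('side','wrist'):
    im,d,ci=grab(n); P=cloud(ci,d); L=(P-p)@Rt  # tool coords
    m=np.isfinite(L[...,0])&(abs(L[...,0])<.015)&(abs(L[...,1])<.07)&(L[...,2]>-.12)&(L[...,2]<.03)&(P[...,2]>.272)
    q=L[m]; print(n,p,len(q)); 
    if len(q): print('toolz pct',np.percentile(q[:,2],[0,50,90,97,99,100]).round(4)); t=q[q[:,2]>np.percentile(q[:,2],80)]; print('tips xy',t.min(0).round(3),t.max(0).round(3))
E
python3 tip.py
python3 -m handwheel '[[0.087,0,0,0,0,0,0],[0.087,0,0,0,0,0,0],[0.087,0,0,0,0,0,0],[0.087,0,0,0,0,0,0],[0.087,0,0,0,0,0,0],[0.087,0,0,0,0,0,0],[0.087,0,0,0,0,0,0]]'; python3 tip.py
```

```text
time: 8.22
position: [0.6063, -0.129, 0.29]
tool_rot: [-2.421, -2.002, 0.001]
ft_force: [-0.3, -0.1, 0.2]
grip_width: 0.009
grip_force: 0.0
side [ 0.60634965 -0.12897839  0.28997864] 242
toolz pct [-0.1192 -0.0688 -0.0454 -0.0409 -0.039  -0.0373]
tips xy [-0.012 -0.012 -0.051] [ 0.014  0.008 -0.037]
wrist [ 0.60634965 -0.12897839  0.28997864] 2670
toolz pct [-0.1181 -0.0706 -0.0437 -0.0382 -0.0364 -0.0352]
tips xy [ 0.009 -0.01  -0.051] [ 0.011  0.008 -0.035]
time: 9.2
position: [0.6067, -0.129, 0.2908]
tool_rot: [2.421, 2.002, -0.0]
ft_force: [0.5, -0.5, 0.1]
grip_width: 0.717
grip_force: 0.0
side [ 0.60666362 -0.12899828  0.29082691] 353
toolz pct [-0.1183 -0.0695 -0.0449 -0.04   -0.0389 -0.0368]
tips xy [-0.012 -0.042 -0.051] [ 0.013  0.04  -0.037]
wrist [ 0.60666362 -0.12899828  0.29082691] 7986
toolz pct [-0.1199 -0.0857 -0.0477 -0.0398 -0.0374 -0.0349]
tips xy [-0.006 -0.043 -0.059] [ 0.011  0.042 -0.035]
```

True tips are 36 mm behind the reported TCP, so the grasp point lies 55 mm behind it. I go down 95 mm and grip the cap.

```bash
python3 -m handwheel '[[0.087,0,0,0,0,0,0],[0.087,0,0,0,0,0,0],[0.087,0,0,0,0,0,0],[0.087,0,0,0.03,0,0,0],[0.087,0,0,0.03,0,0,0],[0.087,0,0,0.02,0,0,0],[0.087,0,0,0.015,0,0,0],[0.087,0,0,0,0,0,0],[0.087,0,0,0,0,0,0]]'; python3 -m handwheel '[[0.0,0,0,0,0,0,0],[0.0,0,0,0,0,0,0],[0.0,0,0,0,0,0,0],[0.0,0,0,0,0,0,0],[0.0,0,0,0,0,0,0],[0.0,0,0,0,0,0,0],[0.0,0,0,0,0,0,0],[0,0,0,0,0,0,0]]' 35
```

```text
time: 10.42
position: [0.6073, -0.129, 0.1968]
tool_rot: [2.42, 2.001, 0.002]
ft_force: [0.0, 0.4, 0.5]
grip_width: 0.997
grip_force: 0.0
time: 11.42
position: [0.607, -0.1291, 0.1959]
tool_rot: [2.421, 2.001, 0.001]
ft_force: [2.1, -0.8, 0.0]
grip_width: 0.502
grip_force: 35.0
```

```bash
python3 -m handwheel '[[0,0,0,-0.01,0,0,0],[0,0,0,-0.02,0,0,0],[0,0,0,-0.04,0,0,0],[0,0,0,-0.04,0,0,0],[0,0,0,0,0,0,0],[0,0.04,0,0,0,0,0],[0,0.05,0,0,0,0,0],[0,0.05,0,0,0,0,0],[0,0.02,0,0,0,0,0],[0,0,0,0,0,0,0],[0,0,0,0,0,0,0]]'
python3 - <<'E'
from h import *
im,d,ci=grab('wrist','w4.png'); s,ds,si=grab('side','s4.png')
o=np.zeros((480,800,3),np.uint8); o[:,:500]=im[:,60:560]; o[:450,500:]=cv2.resize(s[130:355,200:350],None,fx=2,fy=2); cv2.imwrite('pics/c4.png',o)
E
```

```text
time: 12.8
position: [0.6367, 0.0254, 0.3053]
tool_rot: [2.423, 1.998, -0.003]
ft_force: [0.3, -0.0, -2.2]
grip_width: 0.496
grip_force: 35.0
```

View pics/c4.png

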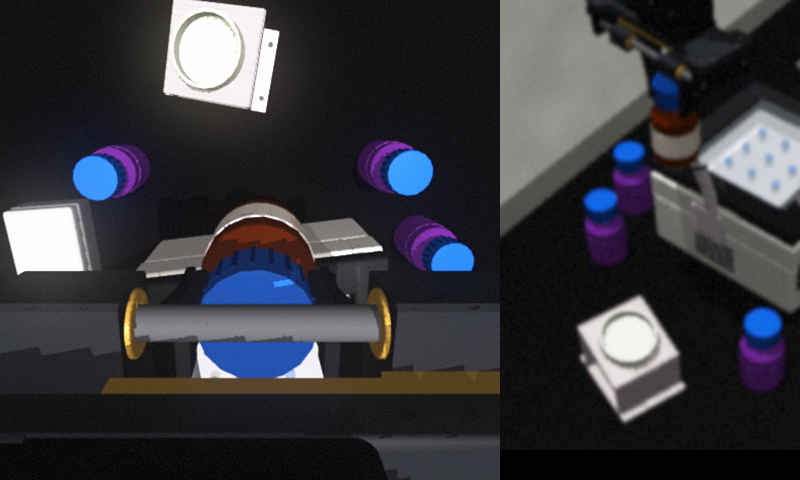

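The bottle is held by its cap (wrist crop (258,320)); the cup ellipse is at crop (208,50), that is wrist pixel (268,50). The side crop shows the cup at (630,340).

Run:
```python
from h import *
np.set_printoptions(precision=4,suppress=True)
W=load('w4.png');S=load('s4.png')
def inner(im,box,c,z):
    x0,y0,x1,y1=box; g=cv2.cvtColor(im[y0:y1,x0:x1],cv2.COLOR_BGR2GRAY)
    g4=cv2.resize(g,None,fx=4,fy=4,interpolation=cv2.INTER_CUBIC); best=None
    for th in range(150,256,5):
        cs,_=cv2.findContours((g4>=th).astype(np.uint8),cv2.RETR_LIST,cv2.CHAIN_APPROX_NONE)
        for k in cs:
            if len(k)<60: continue
            e=cv2.fitEllipse(k); a=cv2.contourArea(k)/ (np.pi*e[1][0]*e[1][1]/4)
            ctr=np.array(e[0])/4+[x0-.375,y0-.375]
            if .94<a<1.06 and np.hypot(*(ctr-c))<8: print(th,ctr,np.array(e[1])/4,e[2],round(a,3))
print('W');inner(W[0],(220,0,350,115),(268,50),0)
print('S');inner(S[0],(225,270,305,345),(264.5,298.7),0)
for nm,(im,d,ci) in(('S',S),('W',W)):
    P=cloud(ci,d); q=P[np.isfinite(P[...,0])]
    q=q[(np.hypot(q[:,0]-.612,q[:,1]-.165)<.024)&(q[:,2]>.05)]
    c=q.mean(0)
    for k in range(4):
        A=np.c_[q[:,:2]-c[:2],np.ones(len(q))]; s=np.linalg.lstsq(A,q[:,2],rcond=None)[0]; r=abs(A@s-q[:,2]); q=q[r<2.5*np.median(r)+1e-4]
    nn=np.array([-s[0],-s[1],1]);nn/=np.linalg.norm(nn); print(nm,len(q),nn,'tilt',np.degrees(np.arccos(nn[2])),'dir',np.degrees(np.arctan2(nn[1],nn[0])),'z at .612,.165',s[2]+s[:2]@([.612-c[0],.165-c[1]]))
    # cup rim points: distance above floor plane ~13mm
    Q=P[np.isfinite(P[...,0])]; Q=Q[np.hypot(Q[:,0]-.612,Q[:,1]-.165)<.055]; h=(Q-[c[0],c[1],s[2]])@nn
    r=Q[(h>.0105)&(h<.0155)]; print('rim n',len(r))
    if len(r)>15:
        e1=np.cross([0,1,0],nn);e1/=np.linalg.norm(e1);e2=np.cross(nn,e1);uv=np.c_[r@e1,r@e2]
        b=np.linalg.lstsq(np.c_[2*uv,np.ones(len(uv))],(uv**2).sum(1),rcond=None)[0]; rad=np.sqrt(b[2]+b[:2]@b[:2])
        cen=b[0]*e1+b[1]*e2+nn*(nn@[c[0],c[1],s[2]]); print('floor centre',cen,'rad',rad)
st=ctrl.get_state();print(st['position'],st['joint_positions'])
# bottle in hand: cap top & label
```

```text
W
250 [264.8196  47.2897] [69.6297 79.4565] 3.3797547817230225 0.997
S
220 [264.1964 299.172 ] [21.2501 25.1356] 82.6843032836914 0.995
225 [264.2019 299.159 ] [20.9964 24.8273] 83.10517120361328 0.995
230 [264.1995 299.1612] [20.7408 24.3798] 82.75363159179688 0.994
235 [264.1966 299.1748] [20.3449 23.9037] 83.49180603027344 0.994
240 [264.2073 299.2017] [19.8264 23.1301] 82.04676055908203 0.99
S 240 [-0.2357  0.0901  0.9676] tilt 14.61536655334372 dir 159.08959303616612 z at .612,.165 0.07887501346315623
rim n 117
floor centre [0.6166 0.1706 0.0795] rad 0.03407548612815386
W 1719 [-0.2374  0.0922  0.967 ] tilt 14.755568258644606 dir 158.77720330647318 z at .612,.165 0.07744340453477622
rim n 941
floor centre [0.6161 0.1692 0.0781] rad 0.03396102756352769
[0.6367 0.0253 0.3055] [ 0.3825  0.326  -0.6251  1.2635  0.1899  1.6106 -0.4024]
```

Both views agree: floor centre (0.6163, 0.1695, 0.0785), lean 15° towards 159°, rim radius 34 mm, which matches the text. I move over it and tilt.

```bash
python3 -m handwheel '[[0,0.04,-0.02,0,0,0,0],[0,0.05,-0.025,0,0,0,0],[0,0.0515,-0.025,0,0,0,0],[0,0,0,0.02,-4.9,-0.87,0],[0,0,0,0.03,-4.9,-0.87,0],[0,0,0,0.03,-4.95,-0.86,0],[0,0,0,0,0,0,0],[0,0,0,0,0,0,0]]'
cat > go.py <<'E'
from h import *
import sys
np.set_printoptions(precision=4,suppress=True)
C=np.array([.6163,.1695,.0785]);n=np.array([-.2416,.0928,.9659]);n/=np.linalg.norm(n)
s=ctrl.get_state();p=np.array(s['position']);Rt=R.from_rotvec(s['tool_rot']).as_matrix()
h=float(sys.argv[1]); g=C+n*(.038+h)
c=np.cross(Rt[:,2],-n); ang=np.arctan2(np.linalg.norm(c),Rt[:,2]@-n)
print('shift tool',Rt.T@(g-p),'turn deg',np.degrees(Rt.T@c/np.linalg.norm(c)*ang),'force',s['ft_force'],s['grip_width'],s['joint_positions'])
E
python3 go.py .05
```

```text
time: 13.9
position: [0.6035, 0.1765, 0.2284]
tool_rot: [2.243, 1.85, 0.191]
ft_force: [0.2, 0.4, -2.2]
grip_width: 0.499
grip_force: 35.0
shift tool [ 0.0024 -0.0249  0.0606] turn deg [ 0.0705 -0.0862  0.    ] force [ 0.2347  0.3591 -2.1718] 0.49924664653836004 [ 0.1971  0.1422 -0.7066  1.6432  0.3081  1.2286 -0.7686]
```

```bash
python3 -m handwheel '[[0,0.0024,-0.0249,0.02,0,0,0],[0,0,0,0.03,0,0,0],[0,0,0,0.01,0,0,0],[0,0,0,0,0,0,0],[0,0,0,0,0,0,0]]'; python3 go.py .002
python3 - <<'E'
from h import *
s,ds,si=grab('side','s5.png'); t,dt,ti=grab('top','t5.png')
o=np.zeros((500,800,3),np.uint8); o[:500,:400]=cv2.resize(s[230:355,210:310],None,fx=4,fy=4); o[:400,410:770]=cv2.resize(t[190:290,200:290],None,fx=4,fy=4); cv2.imwrite('pics/c5.png',o)
E
```

```text
time: 14.52
position: [0.5944, 0.1792, 0.1637]
tool_rot: [2.242, 1.852, 0.192]
ft_force: [0.4, -0.3, -2.1]
grip_width: 0.497
grip_force: 35.0
shift tool [-0.0015  0.0008  0.0485] turn deg [ 0.0888 -0.1329  0.    ] force [ 0.371  -0.2605 -2.0798] 0.49664712037200026 [ 0.1862  0.1656 -0.7074  1.7529  0.3429  1.1102 -0.8249]
```

View pics/c5.png

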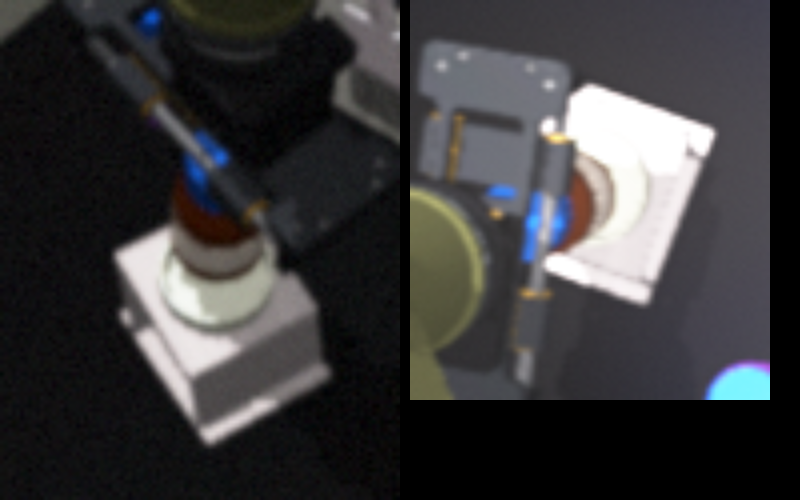

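The bottle hangs tilted above the cup (side crop (218,270) above the cup at (218,290)), in line with its axis. I lower it in steps and watch the force.

```bash
python3 -m handwheel '[[0,-0.0015,0.0008,0.015,0,0,0],[0,0,0,0.015,0,0,0],[0,0,0,0.01,0,0,0],[0,0,0,0.004,0,0,0],[0,0,0,0,0,0,0],[0,0,0,0,0,0,0]]'; python3 -m handwheel '[[0,0,0,0.0025,0,0,0],[0,0,0,0,0,0,0],[0,0,0,0.0015,0,0,0],[0,0,0,0,0,0,0]]'; python3 go.py 0
```

```text
time: 15.38
position: [0.6044, 0.1734, 0.1202]
tool_rot: [2.241, 1.853, 0.19]
ft_force: [-0.2, -0.1, -2.2]
grip_width: 0.493
grip_force: 35.0
time: 15.88
position: [0.6051, 0.1726, 0.1157]
tool_rot: [2.241, 1.853, 0.188]
ft_force: [-0.5, 0.1, -3.0]
grip_width: 0.495
grip_force: 35.0
shift tool [0.0008 0.0017 0.001 ] turn deg [-0.0214 -0.0399  0.    ] force [-0.4523  0.1382 -2.9824] 0.49520744982040993 [ 0.1746  0.2279 -0.6905  1.7915  0.3997  1.0318 -0.8624]
```

```bash
python3 -m handwheel '[[0,0.0008,0.0017,0.001,0,0,0],[0,0,0,0,0,0,0],[0,0,0,0,0,0,0]]'; python3 -m handwheel '[[0,0,0,0.001,0,0,0],[0,0,0,0,0,0,0],[0,0,0,0,0,0,0]]';python3 -m handwheel '[[0,0,0,0.001,0,0,0],[0,0,0,0,0,0,0],[0,0,0,0,0,0,0]]'
```

```text
time: 16.25
position: [0.6072, 0.1731, 0.1152]
tool_rot: [2.241, 1.853, 0.189]
ft_force: [-0.4, 0.0, -3.0]
grip_width: 0.499
grip_force: 35.0
time: 16.62
position: [0.6076, 0.1734, 0.115]
tool_rot: [2.241, 1.853, 0.19]
ft_force: [-2.4, -0.2, 3.4]
grip_width: 0.497
grip_force: 34.9
time: 17.0
position: [0.6078, 0.1737, 0.1149]
tool_rot: [2.24, 1.853, 0.19]
ft_force: [-5.0, 0.5, 8.7]
grip_width: 0.497
grip_force: 34.9
```

Contact is at the floor height, so the bottle is seated. I ease off 1 mm, open and retreat along the axis.

```bash
python3 -m handwheel '[[0,0,0,-0.0015,0,0,0],[0.087,0,0,0,0,0,0],[0.087,0,0,0,0,0,0],[0.087,0,0,0,0,0,0],[0.087,0,0,0,0,0,0],[0.087,0,0,0,0,0,0]]'; python3 -m handwheel '[[0.087,0,0,-0.02,0,0,0],[0.087,0,0,-0.04,0,0,0],[0.087,0,0,-0.06,0,0,0],[0.087,0,0,-0.03,0,0,0],[0.087,-0.04,0,-0.03,5,0,0],[0.087,-0.06,0,0,5,0,0],[0.087,-0.06,0,0,5,0,0],[0.087,0,0,0,0,0,0]]'
python3 - <<'E'
from h import *
S=grab('side','s6.png'); T=grab('top','t6.png')
a=cv2.resize(S[0][230:355,210:310],None,fx=4,fy=4); o=np.zeros((500,800,3),np.uint8);o[:,:400]=a;o[:400,410:770]=cv2.resize(T[0][190:290,200:290],None,fx=4,fy=4); cv2.imwrite('pics/c6.png',o)
h=cv2.cvtColor(S[0],cv2.COLOR_BGR2HSV); m=cv2.inRange(h,(95,120,60),(125,255,255)); m[:200]=0
n,_,st,c=cv2.connectedComponentsWithStats(m)
n0=np.array([-.2416,.0928,.9659]);C=np.array([.6163,.1695,.0785])
K=np.array(S[2]['intrinsics'])
for hh in(.093,):
    p=K@(np.array(S[2]['R'])@(C+n0*hh)+S[2]['t']); print('expected cap',p[:2]/p[2])
for i in range(1,n):
    if st[i][4]>80: print(st[i],c[i])
P=cloud(S[2],S[1]);
E
```

```text
time: 17.75
position: [0.6073, 0.173, 0.1147]
tool_rot: [2.241, 1.853, 0.189]
ft_force: [-0.4, 0.1, -0.1]
grip_width: 0.955
grip_force: 0.0
time: 18.75
position: [0.5338, 0.0259, 0.2969]
tool_rot: [2.417, 1.964, -0.059]
ft_force: [0.6, 0.5, -0.7]
grip_width: 0.995
grip_force: 0.0
expected cap [265.11094435 281.68782605]
[256 200  17  17 231] [264.15151515 207.58874459]
[241 223  18  19 259] [250.18918919 231.84169884]
[399 231  18  19 280] [407.19285714 239.78571429]
[254 269  22  23 381] [264.72703412 279.80052493]
[321 283  21  22 348] [330.79597701 293.20114943]
[210 395  26  29 586] [223.05972696 408.55460751]
```

View pics/c6.png

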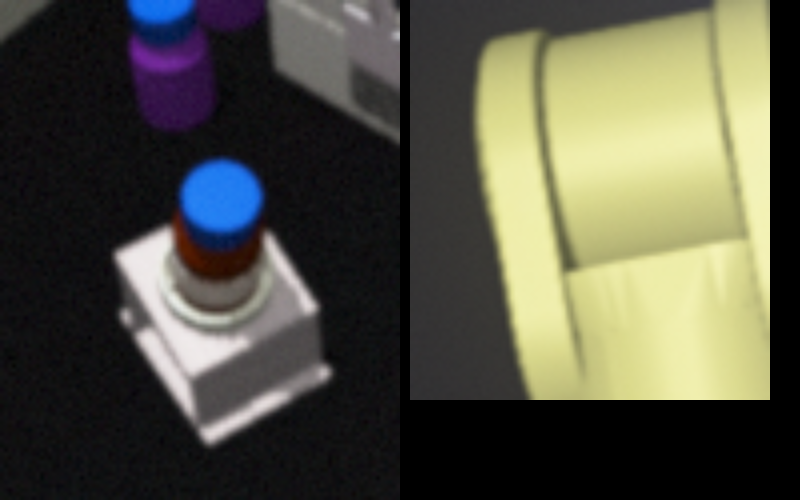

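The bottle sits flat in the cup (crop (222,240) inside the ring at (218,290)), released; the cap is where a seated bottle has it. Now the lid.

```bash
cat > lid.py <<'E'
from h import *
import sys
np.set_printoptions(precision=4,suppress=True)
H=np.array([.5214,-.1466,.1945]);yaw=np.radians(-3.9)
ex=np.array([np.cos(yaw),np.sin(yaw),0]);ey=np.array([-np.sin(yaw),np.cos(yaw),0]);ez=np.array([0,0,1.])
hinge=H+.205*ex-.055*ez
def target(th,lean,back):
    th,l=np.radians([th,lean]); c,s=np.cos(th),np.sin(th)
    G=hinge+(-.205*c+.055*s)*ex+(.055*c+.205*s)*ez
    z=np.sin(l)*ex-np.cos(l)*ez; return G+(.055-back)*z, np.stack([ey,np.cross(z,ey),z],1)
def step(p,Rt,g,Rg): return Rt.T@(g-p), np.degrees(R.from_matrix(Rt.T@Rg).as_rotvec())
if __name__=='__main__':
    s=ctrl.get_state();p=np.array(s['position']);Rt=R.from_rotvec(s['tool_rot']).as_matrix()
    a=[float(v) for v in sys.argv[1:4]]
    g,Rg=target(*a); sh,tu=step(p,Rt,g,Rg); print('goal',g,'shift',sh,'turn',tu,'f',s['ft_force'],s['joint_positions'])
E
python3 lid.py 0 10 .07
```

```text
goal [ 0.5188 -0.1464  0.2093] shift [-0.1747  0.0211  0.0953] turn [-10.3053   3.1255  -7.0892] f [0.2618 0.1258 0.2594] [ 0.4013  0.0861 -0.5799  1.5248  0.0868  1.5634 -0.3747]
```

```bash
python3 -m handwheel '[[0.087,-0.05,0.006,0,0,0,0],[0.087,-0.05,0.006,0,0,0,0],[0.05,-0.05,0.006,0.01,0,0,0],[0.05,-0.0247,0.003,0.02,0,0,0],[0.05,0,0,0.02,-5.15,1.56,-3.5],[0.05,0,0,0,-5.15,1.56,-3.6],[0.05,0,0,0,0,0,0],[0.05,0,0,0,0,0,0]]'; python3 lid.py 0 10 .07
python3 - <<'E'
from h import *
W=grab('wrist','w7.png')
# bar check from here: bright handle points by depth
P=cloud(W[2],W[1]); s=ctrl.get_state(); q=P[np.isfinite(P[...,0])]
q=q[(abs(q[:,2]-.198)<.006)&(abs(q[:,0]-.522)<.02)&(abs(q[:,1]+.147)<.05)]; print(len(q))
if len(q)>20: print(np.polyfit(q[:,1]+.1466,q[:,0],1),q.min(0),q.max(0))
E
```

```text
time: 19.85
position: [0.52, -0.143, 0.2548]
tool_rot: [2.195, 2.057, 0.177]
ft_force: [-0.5, -0.1, -0.6]
grip_width: 0.58
grip_force: 0.0
goal [ 0.5188 -0.1464  0.2093] shift [-0.0034 -0.0089  0.0447] turn [-0.0408  0.0771  0.1984] f [-0.475  -0.1284 -0.6323] [ 0.6601 -0.0759 -0.3932  1.7628 -0.0644  1.2786  0.214 ]
2496
[0.06577554 0.52019818] [ 0.51182619 -0.19461953  0.19302013] [ 0.52931481 -0.09706708  0.20258489]
```

```bash
python3 -m handwheel '[[0.05,-0.0034,-0.0089,0.02,0,0,0],[0.05,0,0,0.04,0,0,0],[0.05,0,0,0.03,0,0,0],[0.05,0,0,0.015,0,0,0],[0.05,0,0,0.01,0,0,0],[0.05,0,0,0,0,0,0]]'; python3 lid.py 0 10 0
```

```text
time: 20.65
position: [0.5302, -0.1487, 0.1389]
tool_rot: [2.198, 2.057, 0.177]
ft_force: [-0.2, 0.5, -0.6]
grip_width: 0.576
grip_force: 0.0
goal [ 0.5309 -0.1472  0.1403] shift [ 0.0015  0.0009 -0.0013] turn [-0.106   0.0374  0.1055] f [-0.2232  0.4953 -0.5945] [ 0.6517  0.0167 -0.4058  1.912  -0.0269  1.0443  0.1918]
```

```bash
python3 -m handwheel '[[0.0,0,0,0,0,0,0],[0.0,0,0,0,0,0,0],[0.0,0,0,0,0,0,0],[0.0,0,0,0,0,0,0],[0.0,0,0,0,0,0,0],[0.0,0,0,0,0,0,0],[0.0,0,0,0,0,0,0],[0,0,0,0,0,0,0]]' 50
python3 - <<'E'
from lid import *
a=target(0,10,0)
for k in range(1,11):
    th=3.3*k; b=target(th,10-15*th/33,0); print(th,*step(*a,*b)); a=b
E
```

```text
time: 21.65
position: [0.5314, -0.1491, 0.1394]
tool_rot: [2.196, 2.054, 0.18]
ft_force: [4.8, -0.4, -1.9]
grip_width: 0.12
grip_force: 50.0
3.3 [ 0.      0.004  -0.0109] [ 1.5 -0.   0. ]
6.6 [ 0.      0.0044 -0.0108] [ 1.5  0.  -0. ]
9.899999999999999 [-0.      0.0047 -0.0106] [ 1.5 -0.   0. ]
13.2 [ 0.      0.005  -0.0104] [ 1.5  0.  -0. ]
16.5 [ 0.      0.0054 -0.0102] [ 1.5 -0.   0. ]
19.799999999999997 [ 0.      0.0057 -0.0099] [ 1.5 -0.  -0. ]
23.099999999999998 [ 0.      0.006  -0.0097] [ 1.5  0.  -0. ]
26.4 [-0.      0.0063 -0.0095] [1.5 0.  0. ]
29.7 [-0.      0.0066 -0.0092] [ 1.5 -0.  -0. ]
33.0 [-0.      0.0069 -0.009 ] [1.5 0.  0. ]
```

```bash
python3 -m handwheel '[[0,0,0.002,-0.0055,0.75,0,0],[0,0,0.002,-0.0055,0.75,0,0],[0,0,0.0022,-0.0054,0.75,0,0],[0,0,0.0022,-0.0054,0.75,0,0],[0,0,0.0024,-0.0053,0.75,0,0],[0,0,0.0024,-0.0053,0.75,0,0]]'; python3 lid.py 9.9 5.5 0
```

```text
time: 22.4
position: [0.5377, -0.1495, 0.1703]
tool_rot: [2.244, 2.099, 0.096]
ft_force: [6.3, -0.8, -11.1]
grip_width: 0.122
grip_force: 49.9
goal [ 0.5391 -0.1478  0.1742] shift [ 0.0018  0.0017 -0.0037] turn [-0.2579  0.0119  0.0673] f [  6.289   -0.7601 -11.0758] [ 0.6303  0.0789 -0.4143  1.7785  0.0196  1.2004  0.1454]
```

Lifting with about 11 N as expected; I go on.

```bash
python3 -m handwheel '[[0,0,0.0025,-0.0052,0.75,0,0],[0,0,0.0025,-0.0052,0.75,0,0],[0,0,0.0027,-0.0051,0.75,0,0],[0,0,0.0027,-0.0051,0.75,0,0],[0,0,0.0028,-0.005,0.75,0,0],[0,0,0.0029,-0.005,0.75,0,0],[0,0,0.003,-0.0049,0.75,0,0],[0,0,0.003,-0.0048,0.75,0,0],[0,0,0.0031,-0.0048,0.75,0,0],[0,0,0.0032,-0.0047,0.75,0,0],[0,0,0,0,0,0,0],[0,0,0,0,0,0,0]]'; python3 lid.py 26.4 -2 0
cat > ang.py <<'E'
from lid import *
for n in('side','top'):
    im,d,ci=grab(n,'a_%s_%s.png'%(n,sys.argv[1])); P=cloud(ci,d); q=P[np.isfinite(P[...,0])]-hinge
    L=np.c_[q@ex,q@ey,q@ez]
    m=(abs(L[:,1])>.075)&(abs(L[:,1])<.112)&(L[:,0]>-.24)&(L[:,0]<-.03)&(L[:,2]>.005) # lid frame side strips
    k=L[m]; 
    for i in range(6):
        if len(k)<20: break
        f=np.polyfit(k[:,0],k[:,2],1); r=abs(np.polyval(f,k[:,0])-k[:,2]); k=k[r<max(2.5*np.median(r),.002)]
    print(n,len(k),'lid angle',-np.degrees(np.arctan(f[0])),'axis offset',f[1]*np.cos(np.arctan(f[0])))
s=ctrl.get_state();Rt=R.from_rotvec(s['tool_rot']).as_matrix(); G=np.array(s['position'])-.055*Rt[:,2]-hinge
print('from grasp',180-np.degrees(np.arctan2(G[2],G@ex))-15.02,'r',np.hypot(G[2],G@ex),'f',s['ft_force'])
E
python3 ang.py 1
```

```text
time: 23.9
position: [0.564, -0.1514, 0.2241]
tool_rot: [-2.275, -2.127, 0.043]
ft_force: [-5.3, -1.0, -6.0]
grip_width: 0.12
grip_force: 50.0
goal [ 0.5652 -0.1496  0.2249] shift [ 0.0019  0.001  -0.0009] turn [-0.2195  0.0911  0.0419] f [-5.2616 -1.0461 -6.0059] [ 0.5696  0.2239 -0.4232  1.5147  0.0968  1.4613  0.0743]
side 486 lid angle 25.75060907144461 axis offset 0.020342184295485666
top 973 lid angle 25.659042725763097 axis offset 0.019200124566399863
from grasp 26.06281587667753 r 0.2123154615434048 f [-5.7006 -0.4563 -6.1438]
```

```bash
python3 -m handwheel '[[0,0,0.0032,-0.0046,0.7,0,0],[0,0,0.0032,-0.0046,0.7,0,0],[0,0,0.0033,-0.0045,0.7,0,0],[0,0,0.0034,-0.0045,0.7,0,0],[0,0,0.0035,-0.0044,0.7,0,0],[0,0,0.0035,-0.0043,0.7,0,0],[0,0,0,0,0,0,0],[0,0,0,0,0,0,0]]'; python3 lid.py 35 -6.1 0; python3 ang.py 2
```

```text
time: 25.0
position: [0.5855, -0.1529, 0.2498]
tool_rot: [-2.234, -2.088, 0.12]
ft_force: [-6.8, -1.1, -4.8]
grip_width: 0.12
grip_force: 50.0
goal [ 0.584  -0.1509  0.2474] shift [ 0.0019 -0.0013  0.0025] turn [-0.356   0.0947  0.0261] f [-6.8499 -1.1093 -4.8155] [ 0.5201  0.3297 -0.4212  1.3435  0.1394  1.6086  0.0415]
side 316 lid angle 35.36832661368571 axis offset 0.020371777739426496
top 859 lid angle 35.363763356229775 axis offset 0.019241240962985025
from grasp 35.78487160046548 r 0.21279003069429178 f [-6.6003 -0.8874 -6.0402]
```

```bash
python3 -m handwheel '[[0,0,-0.0007,0.0009,0,0,0],[0,0,0,0,0,0,0],[0,0,0,0,0,0,0],[0,0,0,0,0,0,0],[0,0,0,0,0,0,0]]'; python3 ang.py 3
python3 - <<'E'
from h import *
S=load('a_side_3.png')[0]
o=np.zeros((560,800,3),np.uint8);o[:560,:480]=cv2.resize(S[180:250,270:330],(480,560),interpolation=2);o[:480,490:790]=cv2.resize(S[150:345,230:430][:, :],(300,292))[:292].repeat(1,0) if False else cv2.resize(S[130:350,235:373],(300,480))
cv2.imwrite('pics/c8.png',o)
E
```

```text
time: 25.72
position: [0.5845, -0.1528, 0.249]
tool_rot: [-2.234, -2.088, 0.12]
ft_force: [-8.1, -0.7, -4.5]
grip_width: 0.124
grip_force: 50.0
side 321 lid angle 35.06927826678496 axis offset 0.02021165567625572
top 879 lid angle 35.128984704748774 axis offset 0.019099671688916558
from grasp 35.45773331031809 r 0.21281355670701196 f [-8.266  -0.1118 -5.5551]
```

View pics/c8.png

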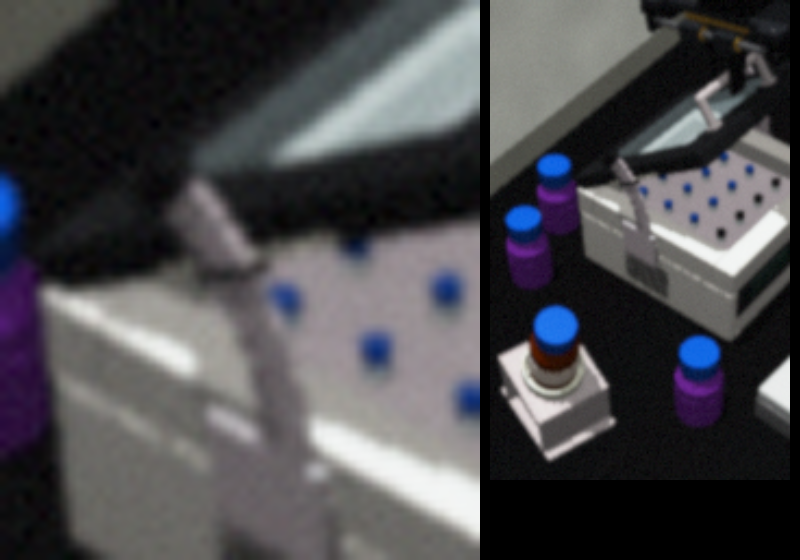

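The picture shows the lid held open with its edge at the arc's long mark (crop (235,265)). The bottle is still seated in the cup (555,345), and both depth views give 35.1°. I hand in.

```bash
python3 -c "
from bench import ctrl
print(ctrl.close_job())"
```

```text
the job is handed in; nothing more can be done
None
```

I set the amber bottle in the tilted cup and let go, and handed in at about 26 s with the gripper still holding the lid at about 35.1° (from depth in two views; the pointer itself was too small to read against the mark).

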